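# Dress the market stall display

### The job

Dress the stall display on the upturned wooden crate: stand the wide jar in the middle of the end panel nearer the little slate, the carton in the middle of the other end panel with its sides in line with the crate's, the bottle in the middle of the panel between them, and the flat tin centred on top of the jar. Stand the small pot in the middle of the round board. Keep all five upright throughout, and leave the paper cups and the tape roll where they are.

Things in the scene. Friction and masses are not known exactly. Their poses are not given: they have to be found in the camera images.
- crate: Upturned pale wooden crate, fixed: 264 mm long (its y axis), 120 mm deep (its x axis), flat top 50 mm above the table. Two thin dark lines across the flat top divide it into three equal panels, each 88 mm (y) by 120 mm (x): panel centres at y = -88, 0 and +88 mm, x = 0. Origin: centre of the underside, at table level; z up. Stands lengthwise across the robot's front, turned at most 12 degrees.
- slate: Little framed chalk slate, dark, 134 mm wide, leaning in a dark wooden foot (60 x 110 mm), fixed; about 120 mm high in all. It stands off one end of the crate, left or right. Origin: centre of the foot's underside.
- board: Round wooden board, fixed, 110 mm across and 14 mm high with a flat pale top and a dark rim; stands off the crate's other end. Origin: centre of the underside, at table level.
- jar: Wide jar, loose, about 0.2 kg: red-brown with a white paper band and a flat black lid; a cylinder 56 mm across and 55 mm high (the lid, the top 14 mm, is 54 mm across). Stands upright. Origin: centre of the underside; z up.
- carton: White paperboard carton, loose, about 0.11 kg, rigid: 50 x 50 mm square and 85 mm high, with a brown band near the foot. Stands upright, turned at random. Origin: centre of the underside; x and y along its sides, z up.
- bottle: Small green glass bottle, loose, about 0.17 kg: 40 mm across up to 58 mm height, then a shoulder to a 20 mm neck and a dark 22 mm cap; 95 mm high in all. Stands upright. Origin: centre of the underside; z up.
- tin: Flat bare-metal tin, loose, about 0.08 kg: a cylinder 48 mm across and 28 mm high. Stands upright. Origin: centre of the underside; z up.
- pot: Small amber glass pot with a brass lid, loose, about 0.07 kg: a cylinder 34 mm across and 48 mm high. Stands upright. Origin: centre of the underside; z up.
- cups: Stack of white paper cups with a grey inside, loose and light, not to be moved: 57 mm across at the top, tapering down, 82 mm high. Origin: centre of the underside.
- tape: Roll of brown packing tape lying flat, loose, not to be moved: ring 70 mm outside, 50 mm inside, 40 mm high. Origin: centre of the underside.

How it is judged (in metres and radians):
At the end, for the whole second after the job is handed in: Jar on the crate panel nearer the slate, carton on the other end panel, bottle between, each within 15 mm of the panel centre; carton square within 0.2 rad; tin on the jar within 12 mm of centre; pot on the round board within 15 mm. All upright (0.1 rad), released and at rest (((y of slate in the frame of crate above 0 m and x of jar in the frame of crate between -0.015 and 0.015 m and y of jar in the frame of crate between 0.073 and 0.103 m and z of jar in the frame of crate between 0.045 and 0.055 m and x of carton in the frame of crate between -0.015 and 0.015 m and y of carton in the frame of crate between -0.103 and -0.073 m and z of carton in the frame of crate between 0.045 and 0.055 m) or (y of slate in the frame of crate below 0 m and x of jar in the frame of crate between -0.015 and 0.015 m and y of jar in the frame of crate between -0.103 and -0.073 m and z of jar in the frame of crate between 0.045 and 0.055 m and x of carton in the frame of crate between -0.015 and 0.015 m and y of carton in the frame of crate between 0.073 and 0.103 m and z of carton in the frame of crate between 0.045 and 0.055 m)) and x of bottle in the frame of crate between -0.015 and 0.015 m and y of bottle in the frame of crate between -0.015 and 0.015 m and z of bottle in the frame of crate between 0.045 and 0.055 m and (angle between the x axis of carton and the x axis of crate, either way round below 0.2 rad or angle between the x axis of carton and the y axis of crate, either way round below 0.2 rad) and horizontal distance between tin and jar below 0.012 m and z of tin in the frame of jar between 0.05 and 0.06 m and horizontal distance between pot and board below 0.015 m and z of pot in the frame of board between 0.009 and 0.019 m and angle between each of jar, carton, bottle, tin, pot's own z axis and vertical below 0.1 rad and linear speed of each of jar, carton, bottle, tin, pot below 0.02 m/s and angular speed of each of jar, carton, bottle, tin, pot below 0.2 rad/s); the robot touches nothing.
It fails at once if one of the five is tipped (more than 0.6 rad) (angle between any of jar, carton, bottle, tin, pot's own z axis and vertical above 0.6 rad).
It fails at once if the paper cups are moved more than 20 mm (distance of cups from where it was at the start of the episode above 0.02 m).
It fails at once if the tape roll is moved more than 20 mm (distance of tape from where it was at the start of the episode above 0.02 m).
It also fails if it takes over 141 s, if anything falls off the work surface, if the arm or the gripper's body presses on something with over 40 N, if the wrist force passes 120 N, or if a joint passes its speed limit or range.

### The arm

A 6-joint arm with a two-finger parallel gripper is mounted at the origin on the work surface. World frame = base frame: x ahead of the robot, y to its left, z up, the work surface at z = 0. Lengths are in mm, angles in degrees, forces in N, time in s.
With the tool pointing down it reaches from about 250 to 775 mm from the base axis. Payload 4 kg.
Tool frame: the origin (TCP) lies at the very end of the fingers, on their centre line; the grasp point (between the pads) lies 19 mm behind it; y points along the fingers, z is the direction in which the jaws open and shut, and the axes are right-handed (so a half turn about y gives the same grasp; the last joint's range is limited). The gripper opens to 94 mm and grips with 3 to 60 N. Pads are 16 mm wide; open, the fingers measure 119 mm over their backs; the gripper's body (75 mm by 177 mm) begins 78 mm behind the grasp point.
Start: joints at [-80.965, 4.996, 78.535, -0, 96.463, -5.907], TCP at [141.816, -531.421, 205.506] pointing down, gripper open.
Joint ranges: [-177.83, 177.83], [-43.37, 116.18], [15.69, 146.23], [-61.86, 241.86], [9.47, 152.12], [-147.06, 147.06]. Speed limits (degrees/s): [159.86, 159.86, 180, 180, 180, 180].

### API

Orientations are given as [roll, pitch, yaw] about the fixed x, y, z axes, in that order (R = Rz(yaw) Ry(pitch) Rx(roll)).
In Python, from bench import arm gives the robot as it stands.
- The arm moves only by the tool jog_arm, never from a script. Its argument "rows" is a list of rows, each a list of 7 numbers: the shift along the tool's x, y, z as a fraction of full scale, then the turn, a rotation vector about the tool's x, y, z as a fraction of full scale, then the opening in per cent of the stroke, from 0 (shut) to 100 (fully open). In form: [[tx, ty, tz, wx, wy, wz, claw], ...]. A call has 1 to 5 rows; each row is the pose to reach, as a shift and turn from the pose measured when the call began, along the tool's axes at that moment; what a row does not reach only later rows make up. Full scale, the value 1, is 0.2 m for a shift and 90 degrees for a turn. A row lasts 1/10 s, in which the tool goes at most 50 mm and 8.59 degrees, less where a joint would pass 70% of its speed; a pose out of reach is approached as far as the arm can. A call with a number of a shift or a turn outside -1 to 1 is refused whole. A call with a gripper value outside its range is refused whole. The fingers move at their own pace and stop on an object; "grip_force" is the grip in N (left out, the last holds). Time passes only in rows, so rows that repeat a pose let the fingers close. It gives the time, the measured TCP pose, the force and the opening at its end, in the units of the state.
- arm.get_obs(): the state, without advancing time (a new reading comes with each control period).
- arm.camera(name): name is "scene" or "top" or "wrist"; returns (picture, depth): 400x640x3 uint8, red, green, blue; 400x640 float32, mm along the optical axis (not along the pixel's ray), 0 where there is no reading.
- arm.camera_info(name): a dict with "K" (3x3 intrinsics, pixels), "k1" (the pictures are not rectified: a ray, as slopes to the right and down, at radius r is drawn at 1 + k1 r^2 times it, then the intrinsics apply), "extrinsics" (4x4, takes a point from camera to world coordinates); the wrist camera has in their place "tool_from_camera" (4x4, takes a point from camera to tool coordinates, whose origin is the TCP and whose axes are the tool frame's). Camera axes: x right, y up, looking along -z (the intrinsics and any distortion apply to the point x, -y, -z); pixel columns grow to the right and rows downward; lengths in mm; the calibration is good to about 2 mm. A picture is of the moment at which its call begins: read the wrist's pose just before it. camera_info takes no time and is no camera call.
- arm.sign_off(): hands the job in, once; it reports no verdict.
The state is a dict: "time": time; "joint_pos": joint angles; "qd": joint speeds; "joint_efforts": joint torques, N m; "tcp_pos": TCP position; "orientation": TCP orientation; "force": force on the tool from outside, world axes, zero at the start; "wrist_torque": the same for the moment, N m; "grip_width": opening from 0.0 (shut) to 1.0 (fully open).
Only numpy, scipy, OpenCV 4.12 (cv2) and the standard library are available. Lean on these libraries where they do the work, as an engineer would, in place of code of your own. Each camera call takes 0.05 s, during which the arm holds its last target. There are 200 camera calls.

## Working session

There is one attempt and no reset: what is moved stays moved. The work goes in short steps, Python scripts to look and compute and a tool call to move; the robot and the scene stay as the last step left them, time stands still between calls to the robot, and variables do not carry over. Pictures are saved under pics/ and viewed, about 12 in all and at most 16, crops included, and the job is handed in when it is done.

Besides the shell and the picture viewer there is one more tool, called after "Emit:" as name(argument=value, ...), one argument or row to a line, values as JSON. jog_arm: Moves the arm, as the interface text tells. Its arguments: {"type":"object","properties":{"rows":{"type":"array"},"grip_force":{"type":"number"}},"required":["rows"]}

```bash
mkdir -p pics; ls
cat > h.py <<'E'
import numpy as np, cv2
from bench import arm
E
python3 - <<'E'
from h import *
print(arm.get_obs())
for n in ("scene","top"):
    p,d=arm.camera(n); i=arm.camera_info(n); print(n,i)
    cv2.imwrite(f"pics/{n}0.png",p[:,:,::-1]); np.savez(f"{n}0.npz",p=p,d=d)
print(arm.camera_info("wrist"))
E
```

```text
pics
{'time': 0.0, 'joint_pos': array([-8.09629310e+01,  5.03884528e+00,  7.86228388e+01, -3.24693734e-04,
        9.64633599e+01, -5.90732140e+00]), 'qd': array([ 0.02176009, -0.07643985,  0.12926671, -0.05622412, -0.03487918,
       -0.01584091]), 'joint_efforts': array([ 1.67226308e-04, -3.40178132e+01, -3.02427292e+01,  7.19153392e-02,
        3.31026712e-02, -1.95020912e-04]), 'tcp_pos': array([ 141.74129242, -530.85881072,  204.32357803]), 'orientation': array([-9.01244132e+01,  1.25484765e-02, -1.65055659e+02]), 'force': array([ 0.2523733 ,  0.15541661, -0.23371144]), 'wrist_torque': array([0.01656204, 0.02395862, 0.02827746]), 'grip_width': 1.0026102574680829}
scene {'K': array([[421.04260985,   0.        , 324.36588219],
       [  0.        , 421.04260985, 205.45309672],
       [  0.        ,   0.        ,   1.        ]]), 'k1': 0.030415601609174607, 'extrinsics': array([[-7.78573310e-01, -5.05212489e-01,  3.72268643e-01,
         8.90641758e+02],
       [ 6.27549893e-01, -6.28843589e-01,  4.59060859e-01,
         4.45827656e+02],
       [ 2.17547059e-03,  5.91029679e-01,  8
[... 527 characters left out ...]
2,  7.66238708e-02,  9.96812515e-01,
         1.06290254e+03],
       [ 0.00000000e+00,  0.00000000e+00,  0.00000000e+00,
         1.00000000e+00]])}
{'K': array([[351.95167148,   0.        , 320.17448107],
       [  0.        , 351.95167148, 208.94650881],
       [  0.        ,   0.        ,   1.        ]]), 'k1': -0.04400306386425545, 'tool_from_camera': array([[ 1.15920166e-03, -9.70325904e-01, -2.41798050e-01,
        -6.88782005e+01],
       [-1.92891023e-04,  2.41797991e-01, -9.70326592e-01,
        -1.79216673e+02],
       [ 9.99999310e-01,  1.17144487e-03,  9.31254748e-05,
        -1.11788348e-01],
       [ 0.00000000e+00,  0.00000000e+00,  0.00000000e+00,
         1.00000000e+00]])}
```

View pics/top0.png

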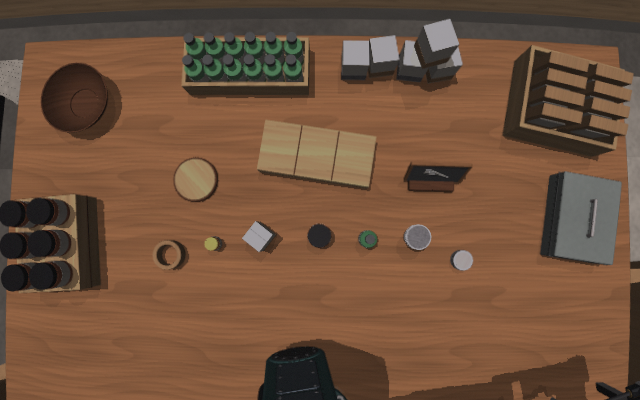

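View pics/scene0.png

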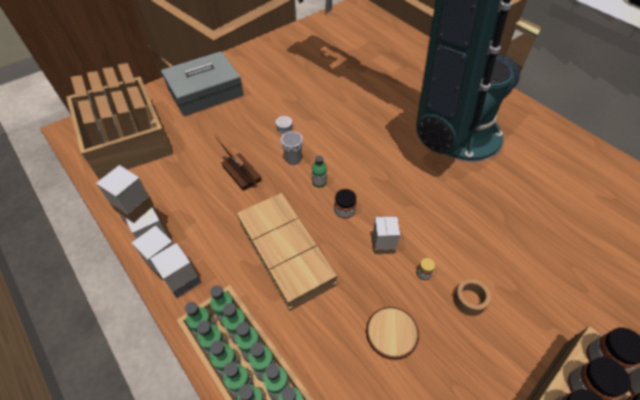

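The top view shows pot (211,243), carton (258,237), jar (319,236), bottle (369,240), cups (418,237), tin (462,260), tape (169,255), crate around (317,155), board (195,180) and slate (436,177) on the right. The scene view agrees.

```bash
cat >> h.py <<'E'
from scipy.spatial.transform import Rotation as Ro
def pose():
    o=arm.get_obs(); T=np.eye(4); T[:3,:3]=Ro.from_euler('xyz',o['orientation'],degrees=True).as_matrix(); T[:3,3]=o['tcp_pos']; return T
def ext(n,T=None):
    i=arm.camera_info(n); return i['extrinsics'] if T is None else T@i['tool_from_camera']
def slopes(n,uv):
    i=arm.camera_info(n)
    return cv2.undistortPoints(np.float64(uv).reshape(-1,1,2),i['K'],np.array([i['k1'],0,0,0.])).reshape(-1,2)
def cloud(n,d,E):
    h,w=d.shape; u,v=np.meshgrid(np.arange(w),np.arange(h)); s=slopes(n,np.c_[u.ravel(),v.ravel()])
    c=np.c_[s[:,0],-s[:,1],-np.ones(len(s))]*d.reshape(-1,1)
    W=c@E[:3,:3].T+E[:3,3]; W[d.ravel()==0]=np.nan; return W.reshape(h,w,3)
def onplane(n,uv,z,E):
    s=slopes(n,uv); r=np.c_[s[:,0],-s[:,1],-np.ones(len(s))]@E[:3,:3].T
    return E[:3,3]+r*((z-E[2,3])/r[:,2])[:,None]
def tops(n,d,E,lo,tol=5,minpx=25,box=(180,750,-450,450)):
    W=cloud(n,d,E); x0,x1,y0,y1=box
    m=((W[...,2]>lo)&(W[...,0]>x0)&(W[...,0]<x1)&(W[...,1]>y0)&(W[...,1]<y1)).astype(np.uint8)
    k,L,st,_=cv2.connectedComponentsWithStats(m,connectivity=4)
    for j in range(1,k):
        if st[j,4]<minpx: continue
        zz=W[...,2][L==j]; zt=np.percentile(zz,93)
        t=((L==j)&(abs(W[...,2]-zt)<tol)).astype(np.uint8)
        c=max(cv2.findContours(t,cv2.RETR_EXTERNAL,cv2.CHAIN_APPROX_NONE)[0],key=len)
        P=onplane(n,c.reshape(-1,2),zt,E)[:,:2].astype(np.float32)
        r=cv2.minAreaRect(P); print("px",st[j,:2]+st[j,2:4]//2,"ztop %.0f"%zt,"rect c",np.round(r[0],1),"size",np.round(r[1],1),"ang %.1f"%r[2])
E
python3 - <<'E'
from h import *
for n in("scene","top"):
    d=np.load(n+"0.npz")['d']; print(n); tops(n,d,ext(n),9)
E
```

```text
scene
px [456  77] ztop 457 rect c [214.  17.] size [ 38.6 108.7] ang 27.3
px [284 124] ztop 30 rect c [ 402.9 -346.8] size [46.7 44.5] ang 16.8
px [292 147] ztop 83 rect c [ 456.4 -228.3] size [55.5 55.4] ang 52.9
px [238 161] ztop 113 rect c [ 614.4 -275.1] size [137.5   8.6] ang 89.1
px [319 171] ztop 94 rect c [ 448.4 -121.6] size [23.7 20.1] ang 51.3
px [345 203] ztop 57 rect c [456.2  -7.7] size [52.4 51.7] ang 51.2
px [287 251] ztop 52 rect c [6.472e+02 6.000e-01] size [264.5 120.1] ang 81.9
px [386 235] ztop 86 rect c [452.3 129.5] size [51.  50.4] ang 51.2
px [426 268] ztop 50 rect c [432.5 241.6] size [29.8 31.2] ang 51.3
px [472 297] ztop 41 rect c [403.9 349.6] size [68.3 70.7] ang 51.4
px [392 333] ztop 17 rect c [587.8 296.1] size [106.7 107.6] ang 51.3
top
px [317 154] ztop 52 rect c [644.1  -2.8] size [264.3 120.5] ang 81.9
px [195 180] ztop 16 rect c [580.8 291.7] size [105.6 104.5] ang 2.1
px [437 176] ztop 112 rect c [ 610.3 -276.8] size [135.3   9.7] ang 89.5
px [259 236] ztop 87 rect c [447.5 125.5] size [49.8 50.1] ang 53.2
px [320 235] ztop 57 rect c [452.1 -12.3] size [50.1 50.2] ang 0.9
px [417 237] ztop 84 rect c [ 452.2 -232.7] size [55.5 53.7] ang 0.3
px [368 239] ztop 96 rect c [ 446.4 -124.6] size [19.7 17.5] ang 0.6
px [213 243] ztop 50 rect c [427.5 238.1] size [30.2 28.4] ang 1.7
px [169 255] ztop 41 rect c [397.7 346.5] size [65.9 65.8] ang 1.8
px [462 260] ztop 31 rect c [ 398. -350.] size [42.1 45.5] ang 0.5
px [300 373] ztop 402 rect c [214.1   0.8] size [ 8.5 91.3] ang 3.7
```

```bash
cat >> h.py <<'E'
def go(x,y,z,yaw=None):
    "tool shift (fractions) and turn about tool y to reach world x,y,z and yaw"
    T=pose(); d=T[:3,:3].T@(np.array([x,y,z])-T[:3,3])/200
    cur=arm.get_obs()['orientation']
    s="shift "+str(np.round(d,3))
    if yaw is not None:
        R=Ro.from_euler('xyz',[-90,0,yaw],degrees=True).as_matrix(); s+=" turn "+str(np.round(Ro.from_matrix(T[:3,:3].T@R).as_rotvec(degrees=True)/90,3))
    print("at",np.round(T[:3,3],1),np.round(cur,1),s)
E
python3 -c "
from h import *
go(447.5,-123,200,-98.1)"
```

```text
at [ 141.7 -530.9  204.4] [ -90.1    0.  -165.1] shift [-2.003  0.026 -1.576] turn [ 0.001 -0.744 -0.001]
```

Emit:
jog_arm(
  rows=[
    [-0.4,0,-0.32,0,-0.15,0,100],
    [-0.7,0,-0.55,0,-0.28,0,100],
    [-1,0,-0.79,0,-0.4,0,100],
    [-1,0,-0.79,0,-0.4,0,100],
    [-1,0,-0.79,0,-0.4,0,100],
  ],
  grip_force=20,
)

```text
time: 0.6
tcp_pos: [291.7, -329.0, 204.3]
orientation: [-90.1, 0.1, -128.9]
force: [1.1, -0.4, 0.2]
grip_width: 0.999
```

```bash
python3 -c "
from h import *
go(447.5,-123,200,-98.1)"
```

```text
at [ 291.7 -329.   204.3] [-9.010e+01  1.000e-01 -1.289e+02] shift [-1.291  0.024 -0.041] turn [ 0.001 -0.342 -0.001]
```

Emit:
jog_arm(
  rows=[
    [-1,0.02,-0.04,0,-0.34,0,100],
    [-1,0.02,-0.04,0,-0.34,0,100],
    [-1,0.02,-0.04,0,-0.34,0,100],
    [-1,0.02,-0.04,0,-0.34,0,100],
    [-1,0.02,-0.04,0,-0.34,0,100],
  ],
)

```text
time: 1.1
tcp_pos: [413.1, -163.4, 200.0]
orientation: [-90.1, 0.3, -97.8]
force: [-0.2, -0.4, 0.2]
grip_width: 1.001
```

Emit:
jog_arm(
  rows=[
    [-0.25,0,0.15,0,0,0,100],
    [-0.25,0,0.15,0,0,0,100],
    [-0.25,0,0.15,0,0,0,100],
    [-0.25,0,0.15,0,0,0,100],
  ],
)

```text
time: 1.5
tcp_pos: [448.9, -118.9, 199.9]
orientation: [-90.1, 0.2, -97.8]
force: [-0.4, -0.4, -0.1]
grip_width: 0.997
```

```bash
cat >> h.py <<'E'
def look(name=None,lo=9,**k):
    T=pose(); p,d=arm.camera("wrist"); E=ext("wrist",T)
    if name: cv2.imwrite(f"pics/{name}.png",p[:,:,::-1])
    tops("wrist",d,E,lo,**k)
E
python3 -c "
from h import *
look('w1')
go(447.5,-123,60,-98.1)"
```

```text
px [512  94] ztop 51 rect c [636.3 -50.9] size [166.4 122. ] ang 82.0
px [309  80] ztop 56 rect c [452.5 -12.5] size [53.4 52.5] ang 80.8
px [320 201] ztop 95 rect c [ 446.4 -123.3] size [21.5 20.9] ang 82.2
px [320 318] ztop 322 rect c [481.5 -97.4] size [21.4 72.1] ang 80.7
at [ 448.8 -119.2  200. ] [-90.1   0.2 -97.9] shift [ 0.023  0.7   -0.003] turn [ 0.001  0.003 -0.003]
```

View pics/w1.png

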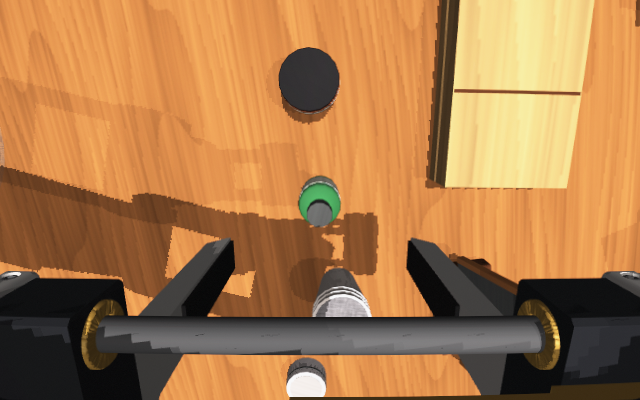

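The wrist view shows bottle cap (320,201) between the jaws, jar lid (309,80), crate at right; wrist and top measurements agree within ~1.5 mm.

Emit:
jog_arm(
  rows=[
    [0.022,0.3,-0.009,0,0,0,100],
    [0.022,0.6,-0.009,0,0,0,100],
    [0.022,0.8,-0.009,0,0,0,100],
    [0.022,0.925,-0.009,0,0,0,100],
    [0.022,0.925,-0.009,0,0,0,100],
  ],
)

```text
time: 2.05
tcp_pos: [440.5, -122.0, 9.6]
orientation: [-90.8, 0.4, -98.0]
force: [0.1, -0.0, -1.2]
grip_width: 1.003
```

Emit:
jog_arm(
  rows=[
    [0,0,0,0,0,0,0],
    [0,0,0,0,0,0,0],
    [0,0,0,0,0,0,0],
    [0,0,0,0,0,0,0],
    [0,0,0,0,0,0,0],
  ],
)

```text
time: 2.55
tcp_pos: [441.5, -122.3, 10.9]
orientation: [-90.7, 0.4, -98.0]
force: [-0.8, 0.1, -0.5]
grip_width: 0.613
```

Emit:
jog_arm(
  rows=[
    [0,0,0,0,0,0,0],
    [0,0,0,0,0,0,0],
    [0,0,0,0,0,0,0],
  ],
)

```text
time: 2.85
tcp_pos: [442.5, -122.5, 11.5]
orientation: [-90.5, 0.3, -98.0]
force: [1.2, -1.0, 1.9]
grip_width: 0.424
```

Emit:
jog_arm(
  rows=[
    [0,0,0,0,0,0,0],
    [0,-0.05,0,0,0,0,0],
    [0,-0.2,0,0,0,0,0],
    [0,-0.35,0,0,0,0,0],
    [0,-0.5,0,0,0,0,0],
  ],
)

```text
time: 3.35
tcp_pos: [442.4, -122.9, 112.4]
orientation: [-90.7, 0.4, -98.0]
force: [-0.7, -0.7, -1.1]
grip_width: 0.421
```

Emit:
jog_arm(
  rows=[
    [0,-0.1,0,0,0,0,0],
    [0,-0.1,0,0,0,0,0],
    [0,-0.1,0,0,0,0,0],
  ],
)

```text
time: 3.65
tcp_pos: [442.2, -122.9, 131.9]
orientation: [-90.7, 0.4, -98.0]
force: [-0.5, -0.5, -1.9]
grip_width: 0.421
```

```bash
python3 -c "
from h import *
go(644.1,-2.8,110,-98.1)"
```

```text
at [ 442.2 -122.9  131.9] [-90.7   0.4 -98. ] shift [-0.734  0.103  0.917] turn [ 0.008  0.001 -0.004]
```

Emit:
jog_arm(
  rows=[
    [-0.12,0,0.15,0.008,0,-0.004,0],
    [-0.25,0,0.32,0.008,0,-0.004,0],
    [-0.4,0.03,0.5,0.008,0,-0.004,0],
    [-0.53,0.06,0.66,0.008,0,-0.004,0],
    [-0.62,0.08,0.78,0.008,0,-0.004,0],
  ],
)

```text
time: 4.15
tcp_pos: [613.7, -19.7, 110.8]
orientation: [-90.3, 0.0, -97.9]
force: [0.2, -1.1, -1.5]
grip_width: 0.424
```

Emit:
jog_arm(
  rows=[
    [-0.06,0,0.08,0,0,0,0],
    [-0.1,0,0.12,0,0,0,0],
    [-0.1,0,0.12,0,0,0,0],
  ],
)

```text
time: 4.45
tcp_pos: [639.5, -2.3, 108.1]
orientation: [-90.6, 0.0, -97.8]
force: [-0.6, -0.7, -0.9]
grip_width: 0.424
```

```bash
python3 -c "
from h import *
look('w2',40)
go(644.1,-2.8,63,-98.1)"
```

```text
px [320 209] ztop 229 rect c [644.   23.4] size [21.4 87.7] ang 82.6
px [34 77] ztop 84 rect c [475.2 115.4] size [43.  12.9] ang 71.2
px [ 78 266] ztop 56 rect c [454.7 -10.8] size [55.9 52.9] ang 7.4
at [639.2  -3.1 109. ] [-90.5  -0.  -97.9] shift [-0.005  0.23   0.026] turn [0.006 0.002 0.   ]
```

View pics/w2.png

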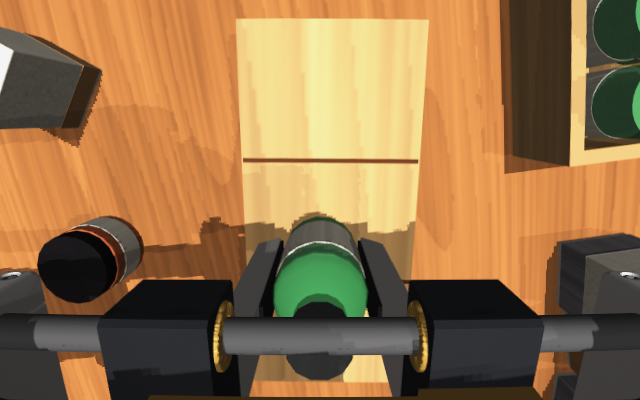

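The wrist view shows the bottle held over the middle panel, crate far-end corners at (236,19),(429,19) and a panel line from (243,159) to (418,161). I'll use those to check the crate centre.

```bash
python3 -c "
from h import *
P=onplane('wrist',[(236,19),(429,19),(243,159),(418,161)],50,ext('wrist',pose()))[:,:2]
print(P.round(1)); u=np.array([.141,.99])
e=(P[0]+P[1])/2; m=(P[2]+P[3])/2; print(e-132*u, m-44*u)"
```

```text
[[603.8 135.5]
 [723.1 118.7]
 [592.1  48.8]
 [709.1  31.3]]
[644.82699701  -3.57374496] [644.39912357  -3.5273849 ]
```

Emit:
jog_arm(
  rows=[
    [-0.005,0.05,0.024,0.006,0,0,0],
    [-0.005,0.1,0.024,0.006,0,0,0],
    [-0.005,0.15,0.024,0.006,0,0,0],
    [-0.005,0.18,0.024,0.006,0,0,0],
    [-0.005,0.18,0.024,0.006,0,0,0],
  ],
)

```text
time: 5.0
tcp_pos: [642.4, -2.9, 71.1]
orientation: [-90.2, -0.0, -97.9]
force: [-0.1, -0.0, -1.4]
grip_width: 0.422
```

Emit:
jog_arm(
  rows=[
    [0,0.02,0.0,0,0,0,0],
    [0,0.035,0,0,0,0,0],
    [0,0.035,0,0,0,0,0],
  ],
)

```text
time: 5.3
tcp_pos: [642.1, -2.9, 63.6]
orientation: [-90.2, -0.0, -97.9]
force: [-0.0, -0.2, -1.7]
grip_width: 0.424
```

```bash
python3 -c "
from h import *
print(arm.get_obs()['force'])
go(644.4,-3.2,62,-98.1)"
```

```text
[-0.04562177 -0.20130598 -1.69207389]
at [642.1  -2.9  63.6] [-90.2  -0.  -97.9] shift [-0.     0.008  0.012] turn [0.002 0.002 0.   ]
```

Emit:
jog_arm(
  rows=[
    [0,0.008,0.012,0.002,0,0,0],
    [0,0.008,0.012,0.002,0,0,0],
    [0,0.008,0.012,0.002,0,0,0],
  ],
)

```text
time: 5.6
tcp_pos: [644.6, -3.2, 62.1]
orientation: [-90.0, -0.0, -97.9]
force: [-0.2, -0.1, -1.7]
grip_width: 0.422
```

Emit:
jog_arm(
  rows=[
    [0,0,0,0,0,0,100],
    [0,0,0,0,0,0,100],
    [0,0,0,0,0,0,100],
    [0,0,0,0,0,0,100],
    [0,0,0,0,0,0,100],
  ],
)

```text
time: 6.1
tcp_pos: [644.7, -3.3, 62.3]
orientation: [-90.0, -0.0, -97.9]
force: [0.6, 0.3, -0.3]
grip_width: 0.814
```

Emit:
jog_arm(
  rows=[
    [0,-0.05,0,0,0,0,100],
    [0,-0.25,0,0,0,0,100],
    [0,-0.45,0,0,0,0,100],
    [0,-0.65,0,0,0,0,100],
    [0,-0.65,0,0,0,0,100],
  ],
)

```text
time: 6.6
tcp_pos: [648.2, -3.5, 202.0]
orientation: [-89.1, 0.0, -97.9]
force: [-0.3, -0.4, 0.4]
grip_width: 1.001
```

```bash
python3 -c "
from h import *
go(452.5,-12.5,180,-98.1)"
```

```text
at [648.2  -3.5 202. ] [-89.1   0.  -97.9] shift [ 0.179  0.095 -0.965] turn [-0.01   0.002 -0.   ]
```

Emit:
jog_arm(
  rows=[
    [0.04,0,-0.2,-0.01,0,0,100],
    [0.08,0.04,-0.44,-0.01,0,0,100],
    [0.12,0.08,-0.68,-0.01,0,0,100],
    [0.16,0.095,-0.88,-0.01,0,0,100],
    [0.179,0.095,-0.95,-0.01,0,0,100],
  ],
)

```text
time: 7.1
tcp_pos: [451.4, -12.5, 179.0]
orientation: [-90.2, 0.0, -97.9]
force: [0.0, 0.1, 0.6]
grip_width: 1.001
```

Emit:
jog_arm(
  rows=[
    [0,0,-0.02,0,0,0,100],
    [0,0,-0.02,0,0,0,100],
    [0,0,-0.02,0,0,0,100],
  ],
)

```text
time: 7.4
tcp_pos: [448.3, -12.0, 179.3]
orientation: [-90.1, 0.0, -97.9]
force: [-0.2, -0.2, 0.1]
grip_width: 0.998
```

```bash
python3 -c "
from h import *
look(None,25)
go(452.5,-12.5,10,-98.1)"
```

```text
px [296  42] ztop 86 rect c [448.2 125.2] size [50.3 50. ] ang 52.8
px [320 200] ztop 301 rect c [481.2   9.9] size [22.1 72.7] ang 80.6
px [326 198] ztop 56 rect c [451.9 -11.2] size [53.4 52. ] ang 83.4
at [448.4 -12.  179.1] [-90.1   0.  -97.9] shift [-0.     0.846  0.023] turn [ 0.001  0.002 -0.   ]
```

Emit:
jog_arm(
  rows=[
    [0,0.2,0.02,0,0,0,100],
    [0,0.4,0.02,0,0,0,100],
    [0,0.6,0.02,0,0,0,100],
    [0,0.74,0.02,0,0,0,100],
    [0,0.82,0.02,0,0,0,100],
  ],
)

```text
time: 7.95
tcp_pos: [450.7, -12.1, 11.7]
orientation: [-90.4, 0.0, -97.9]
force: [0.1, -0.8, -0.4]
grip_width: 0.998
```

Emit:
jog_arm(
  rows=[
    [0,0,0,0,0,0,60],
    [0,0,0,0,0,0,0],
    [0,0,0,0,0,0,0],
    [0,0,0,0,0,0,0],
    [0,0,0,0,0,0,0],
  ],
)

```text
time: 8.45
tcp_pos: [451.8, -12.2, 12.9]
orientation: [-90.3, 0.0, -97.9]
force: [2.8, -0.1, -0.5]
grip_width: 0.614
```

Emit:
jog_arm(
  rows=[
    [0,0,0,0,0,0,0],
    [0,0,0,0,0,0,0],
    [0,0,0,0,0,0,0],
  ],
)

```text
time: 8.75
tcp_pos: [451.7, -12.2, 13.0]
orientation: [-90.3, 0.0, -97.9]
force: [0.7, -0.5, -0.3]
grip_width: 0.589
```

Emit:
jog_arm(
  rows=[
    [0,-0.05,0,0,0,0,0],
    [0,-0.2,0,0,0,0,0],
    [0,-0.35,0,0,0,0,0],
    [0,-0.48,0,0,0,0,0],
    [0,-0.55,0,0,0,0,0],
  ],
)

```text
time: 9.25
tcp_pos: [453.5, -12.5, 126.2]
orientation: [-90.0, 0.0, -97.9]
force: [0.9, 0.0, -1.1]
grip_width: 0.587
```

```bash
python3 -c "
from h import *
go(632,-90.3,110,-98.1)"
```

```text
at [453.5 -12.5 126.2] [-90.    0.  -97.9] shift [0.263 0.081 0.937] turn [ 0.     0.002 -0.   ]
```

Emit:
jog_arm(
  rows=[
    [0.04,0,0.15,0,0,0,0],
    [0.1,0,0.36,0,0,0,0],
    [0.16,0.03,0.57,0,0,0,0],
    [0.21,0.06,0.76,0,0,0,0],
    [0.24,0.08,0.88,0,0,0,0],
  ],
)

```text
time: 9.75
tcp_pos: [622.7, -85.3, 108.4]
orientation: [-90.1, 0.0, -97.9]
force: [0.1, -0.2, -1.7]
grip_width: 0.591
```

Emit:
jog_arm(
  rows=[
    [0,0,0.02,0,0,0,0],
    [0,0,0.02,0,0,0,0],
  ],
)

```text
time: 9.95
tcp_pos: [626.1, -85.8, 106.9]
orientation: [-90.3, 0.0, -97.9]
force: [0.2, -0.4, -1.8]
grip_width: 0.588
```

```bash
python3 -c "
from h import *
go(632,-90.3,63,-98.1)"
```

```text
at [626.1 -85.8 106.9] [-90.3   0.  -97.9] shift [0.018 0.219 0.033] turn [ 0.003  0.002 -0.   ]
```

Emit:
jog_arm(
  rows=[
    [0.018,0.03,0.033,0.003,0,0,0],
    [0.018,0.08,0.033,0.003,0,0,0],
    [0.018,0.13,0.033,0.003,0,0,0],
    [0.018,0.17,0.033,0.003,0,0,0],
    [0.018,0.185,0.033,0.003,0,0,0],
  ],
)

```text
time: 10.45
tcp_pos: [630.6, -89.8, 68.1]
orientation: [-90.2, 0.1, -97.9]
force: [0.7, -0.3, -1.1]
grip_width: 0.592
```

Emit:
jog_arm(
  rows=[
    [0,0,0,0,0,0,0],
    [0,0,0,0,0,0,0],
  ],
)

```text
time: 10.65
tcp_pos: [630.5, -89.7, 68.0]
orientation: [-90.2, 0.1, -97.9]
force: [0.2, -0.1, -1.8]
grip_width: 0.593
```

```bash
python3 -c "
from h import *
go(632,-90.3,63.5,-98.1)"
```

```text
at [630.5 -89.7  68. ] [-90.2   0.1 -97.9] shift [0.002 0.022 0.008] turn [ 0.002  0.002 -0.001]
```

Emit:
jog_arm(
  rows=[
    [0.002,0.01,0.008,0.002,0,0,0],
    [0.002,0.022,0.008,0.002,0,0,0],
    [0.002,0.024,0.008,0.002,0,0,0],
    [0.002,0.024,0.008,0.002,0,0,0],
  ],
)

```text
time: 11.05
tcp_pos: [632.0, -90.3, 63.2]
orientation: [-90.0, 0.1, -97.9]
force: [-0.0, -0.1, -1.8]
grip_width: 0.591
```

Emit:
jog_arm(
  rows=[
    [0,0,0,0,0,0,100],
    [0,0,0,0,0,0,100],
    [0,0,0,0,0,0,100],
    [0,0,0,0,0,0,100],
    [0,0,0,0,0,0,100],
  ],
)

```text
time: 11.55
tcp_pos: [632.1, -90.3, 63.4]
orientation: [-90.0, 0.1, -97.9]
force: [0.6, -0.4, -0.0]
grip_width: 0.977
```

Emit:
jog_arm(
  rows=[
    [0,-0.05,0,0,0,0,100],
    [0,-0.25,0,0,0,0,100],
    [0,-0.45,0,0,0,0,100],
    [0,-0.7,0,0,0,0,100],
    [0,-0.7,0,0,0,0,100],
  ],
)

```text
time: 12.05
tcp_pos: [635.9, -91.3, 214.6]
orientation: [-89.0, -0.0, -97.9]
force: [-0.0, -0.2, 0.8]
grip_width: 1.0
```

```bash
python3 -c "
from h import *
go(448.2,125.2,190,-127.5)"
```

```text
at [635.9 -91.3 214.6] [-89.   -0.  -97.9] shift [-0.943  0.103 -1.081] turn [-0.011  0.329 -0.003]
```

Emit:
jog_arm(
  rows=[
    [-0.12,0,-0.14,-0.011,0.08,0,100],
    [-0.27,0.03,-0.31,-0.011,0.17,0,100],
    [-0.42,0.06,-0.48,-0.011,0.25,0,100],
    [-0.58,0.1,-0.66,-0.011,0.329,0,100],
    [-0.73,0.1,-0.84,-0.011,0.329,0,100],
  ],
)

```text
time: 12.55
tcp_pos: [488.1, 77.6, 190.7]
orientation: [-90.1, 0.2, -127.7]
force: [0.5, 0.8, -0.0]
grip_width: 1.002
```

```bash
python3 -c "
from h import *
go(448.2,125.2,190,-127.5)"
```

```text
at [488.1  77.6 190.7] [ -90.1    0.2 -127.7] shift [-0.067  0.004 -0.303] turn [ 0.001 -0.002 -0.002]
```

Emit:
jog_arm(
  rows=[
    [-0.067,0,-0.2,0,0,0,100],
    [-0.067,0,-0.3,0,0,0,100],
    [-0.067,0,-0.3,0,0,0,100],
    [-0.067,0,-0.3,0,0,0,100],
  ],
)

```text
time: 12.95
tcp_pos: [449.1, 124.8, 191.5]
orientation: [-90.0, 0.2, -127.6]
force: [0.6, 0.5, -0.1]
grip_width: 0.999
```

```bash
python3 -c "
from h import *
look(None,25)
go(448.2,125.2,20,-127.5)"
```

```text
px [127  39] ztop 41 rect c [398.8 344.2] size [62.5 70.2] ang 50.6
px [320 207] ztop 313 rect c [488.  126.6] size [21.8 72.6] ang 50.8
px [228 112] ztop 49 rect c [429.2 239.5] size [31.4 30.9] ang 38.7
px [319 201] ztop 86 rect c [448.7 126.9] size [49.6 49.9] ang 52.3
at [449.4 124.4 191.3] [ -90.1    0.2 -127.7] shift [ 0.004  0.856 -0.006] turn [ 0.001 -0.002 -0.002]
```

Emit:
jog_arm(
  rows=[
    [-0.004,0.2,-0.008,0,0,0,100],
    [-0.004,0.4,-0.008,0,0,0,100],
    [-0.004,0.6,-0.008,0,0,0,100],
    [-0.004,0.74,-0.008,0,0,0,100],
    [-0.004,0.83,-0.008,0,0,0,100],
  ],
)

```text
time: 13.5
tcp_pos: [448.0, 125.1, 22.2]
orientation: [-90.2, 0.0, -127.8]
force: [-1.1, 0.3, -0.6]
grip_width: 1.002
```

Emit:
jog_arm(
  rows=[
    [0,0,0,0,0,0,60],
    [0,0,0,0,0,0,0],
    [0,0,0,0,0,0,0],
    [0,0,0,0,0,0,0],
    [0,0,0,0,0,0,0],
  ],
)

```text
time: 14.0
tcp_pos: [449.0, 125.2, 23.5]
orientation: [-90.1, 0.1, -127.8]
force: [0.3, -0.0, 0.3]
grip_width: 0.611
```

Emit:
jog_arm(
  rows=[
    [0,0,0,0,0,0,0],
    [0,0,0,0,0,0,0],
    [0,0,0,0,0,0,0],
  ],
)

```text
time: 14.3
tcp_pos: [449.3, 125.3, 24.0]
orientation: [-90.1, 0.2, -127.8]
force: [-0.4, 1.0, 2.0]
grip_width: 0.534
```

Emit:
jog_arm(
  rows=[
    [0,-0.05,0,0,0,0,0],
    [0,-0.2,0,0,0,0,0],
    [0,-0.35,0,0,0,0,0],
    [0,-0.48,0,0,0,0,0],
    [0,-0.55,0,0,0,0,0],
  ],
)

```text
time: 14.8
tcp_pos: [450.4, 125.2, 137.1]
orientation: [-89.9, 0.3, -127.8]
force: [0.7, 0.2, -1.3]
grip_width: 0.531
```

```bash
python3 -c "
from h import *
go(656.8,83.9,120,-98.1)"
```

```text
at [450.4 125.2 137.1] [ -89.9    0.3 -127.8] shift [-0.469  0.09   0.942] turn [-0.002 -0.33  -0.003]
```

Emit:
jog_arm(
  rows=[
    [-0.07,0,0.15,0,-0.08,0,0],
    [-0.17,0,0.35,0,-0.17,0,0],
    [-0.28,0.02,0.56,0,-0.25,0,0],
    [-0.37,0.04,0.75,0,-0.33,0,0],
    [-0.43,0.06,0.87,0,-0.33,0,0],
  ],
)

```text
time: 15.3
tcp_pos: [642.6, 85.5, 124.4]
orientation: [-89.8, 0.2, -98.0]
force: [0.3, 0.5, -0.8]
grip_width: 0.53
```

Emit:
jog_arm(
  rows=[
    [0,0,0.02,0,0,0,0],
    [0,0,0.02,0,0,0,0],
  ],
)

```text
time: 15.5
tcp_pos: [646.1, 84.7, 122.7]
orientation: [-90.0, 0.2, -98.1]
force: [-0.1, -0.4, -2.0]
grip_width: 0.532
```

```bash
python3 -c "
from h import *
go(656.8,83.9,74.5,-98.1)"
```

```text
at [646.1  84.7 122.7] [-90.    0.2 -98.1] shift [-0.003  0.241  0.054] turn [ 0.     0.    -0.002]
```

Emit:
jog_arm(
  rows=[
    [-0.003,0.03,0.054,0,0,0,0],
    [-0.003,0.08,0.054,0,0,0,0],
    [-0.003,0.14,0.054,0,0,0,0],
    [-0.003,0.19,0.054,0,0,0,0],
    [-0.003,0.21,0.054,0,0,0,0],
  ],
)

```text
time: 16.0
tcp_pos: [655.2, 84.0, 78.3]
orientation: [-90.2, 0.2, -98.1]
force: [-0.7, 0.2, -1.5]
grip_width: 0.531
```

Emit:
jog_arm(
  rows=[
    [0,0,0,0,0,0,0],
    [0,0,0,0,0,0,0],
  ],
)

```text
time: 16.2
tcp_pos: [654.9, 84.1, 78.1]
orientation: [-90.3, 0.1, -98.1]
force: [-0.4, 0.1, -0.9]
grip_width: 0.53
```

```bash
python3 -c "
from h import *
go(656.8,83.9,74.5,-98.1)"
```

```text
at [654.9  84.1  78.1] [-90.3   0.1 -98.1] shift [-0.     0.018  0.01 ] turn [ 0.003  0.    -0.002]
```

Emit:
jog_arm(
  rows=[
    [0,0.01,0.01,0.003,0,0,0],
    [0,0.018,0.01,0.003,0,0,0],
    [0,0.02,0.01,0.003,0,0,0],
    [0,0.02,0.01,0.003,0,0,0],
  ],
)

```text
time: 16.6
tcp_pos: [656.9, 83.9, 74.1]
orientation: [-90.0, 0.1, -98.1]
force: [0.1, -0.0, -0.7]
grip_width: 0.532
```

Emit:
jog_arm(
  rows=[
    [0,0,0,0,0,0,100],
    [0,0,0,0,0,0,100],
    [0,0,0,0,0,0,100],
    [0,0,0,0,0,0,100],
    [0,0,0,0,0,0,100],
  ],
)

```text
time: 17.1
tcp_pos: [656.9, 83.9, 74.2]
orientation: [-90.0, 0.1, -98.1]
force: [0.2, 0.6, 0.5]
grip_width: 0.919
```

Emit:
jog_arm(
  rows=[
    [0,-0.05,0,0,0,0,100],
    [0,-0.25,0,0,0,0,100],
    [0,-0.45,0,0,0,0,100],
    [0,-0.62,0,0,0,0,100],
    [0,-0.62,0,0,0,0,100],
  ],
)

```text
time: 17.6
tcp_pos: [659.9, 83.7, 207.1]
orientation: [-89.2, 0.3, -98.1]
force: [0.6, 0.6, 1.1]
grip_width: 1.0
```

```bash
python3 -c "
from h import *
go(429.2,239.5,150,-98.1)"
```

```text
at [659.9  83.7 207.1] [-89.2   0.3 -98.1] shift [-0.608  0.27  -1.255] turn [-0.009  0.    -0.003]
```

Emit:
jog_arm(
  rows=[
    [-0.1,0,-0.2,-0.009,0,0,100],
    [-0.2,0,-0.42,-0.009,0,0,100],
    [-0.31,0.03,-0.64,-0.009,0,0,100],
    [-0.42,0.08,-0.86,-0.009,0,0,100],
    [-0.48,0.12,-0.99,-0.009,0,0,100],
  ],
)

```text
time: 18.1
tcp_pos: [474.6, 208.1, 180.0]
orientation: [-90.1, 0.3, -97.9]
force: [0.5, -0.2, 0.4]
grip_width: 1.001
```

```bash
python3 -c "
from h import *
go(429.2,239.5,150,-98.1)"
```

```text
at [474.6 208.1 180. ] [-90.1   0.3 -97.9] shift [-0.123  0.151 -0.246] turn [ 0.001  0.002 -0.004]
```

Emit:
jog_arm(
  rows=[
    [-0.08,0.08,-0.16,0,0,0,100],
    [-0.123,0.15,-0.246,0,0,0,100],
    [-0.123,0.15,-0.246,0,0,0,100],
    [-0.123,0.15,-0.246,0,0,0,100],
  ],
)

```text
time: 18.5
tcp_pos: [429.2, 239.2, 150.0]
orientation: [-90.1, 0.3, -97.9]
force: [-0.5, 0.1, 0.2]
grip_width: 1.0
```

```bash
python3 -c "
from h import *
look(None,9)
go(429,239,10,-98.1)"
```

```text
px [266  77] ztop 41 rect c [400.  347.5] size [68.5 68.2] ang 81.7
px [485 114] ztop 15 rect c [581.2 294.3] size [108.  107.6] ang 40.1
px [321 203] ztop 49 rect c [428.7 241.3] size [31.2 30.4] ang 82.0
px [320 318] ztop 272 rect c [461.8 260.8] size [21.6 72.1] ang 80.6
at [430.1 239.1 150.7] [-90.    0.3 -98. ] shift [ 0.005  0.703 -0.005] turn [-0.     0.002 -0.004]
```

Emit:
jog_arm(
  rows=[
    [-0.005,0.15,-0.005,0,0,0,100],
    [-0.005,0.35,-0.005,0,0,0,100],
    [-0.005,0.52,-0.005,0,0,0,100],
    [-0.005,0.62,-0.005,0,0,0,100],
    [-0.005,0.68,-0.005,0,0,0,100],
  ],
)

```text
time: 19.05
tcp_pos: [429.8, 239.9, 13.1]
orientation: [-90.1, 0.2, -98.1]
force: [-0.6, 0.1, -0.4]
grip_width: 1.002
```

Emit:
jog_arm(
  rows=[
    [0,0,0,0,0,0,60],
    [0,0,0,0,0,0,0],
    [0,0,0,0,0,0,0],
    [0,0,0,0,0,0,0],
    [0,0,0,0,0,0,0],
  ],
)

```text
time: 19.55
tcp_pos: [430.5, 240.2, 14.2]
orientation: [-90.0, 0.3, -98.1]
force: [-0.2, 0.2, 0.0]
grip_width: 0.609
```

Emit:
jog_arm(
  rows=[
    [0,0,0,0,0,0,0],
    [0,0,0,0,0,0,0],
    [0,0,0,0,0,0,0],
    [0,0,0,0,0,0,0],
    [0,0,0,0,0,0,0],
  ],
)

```text
time: 20.05
tcp_pos: [430.5, 240.3, 14.4]
orientation: [-90.0, 0.3, -98.1]
force: [-0.5, -0.6, 0.8]
grip_width: 0.358
```

Emit:
jog_arm(
  rows=[
    [0,-0.05,0,0,0,0,0],
    [0,-0.15,0,0,0,0,0],
    [0,-0.25,0,0,0,0,0],
    [0,-0.3,0,0,0,0,0],
    [0,-0.3,0,0,0,0,0],
  ],
)

```text
time: 20.55
tcp_pos: [431.8, 240.5, 76.4]
orientation: [-89.8, 0.4, -98.1]
force: [0.2, 0.2, 0.3]
grip_width: 0.354
```

```bash
python3 -c "
from h import *
go(581.2,293.2,60,-98.1)"
```

```text
at [431.8 240.5  76.4] [-89.8   0.4 -98.1] shift [-0.365  0.088  0.702] turn [-0.002  0.    -0.005]
```

Emit:
jog_arm(
  rows=[
    [-0.07,0,0.15,0,0,-0.005,0],
    [-0.18,0,0.35,0,0,-0.005,0],
    [-0.28,0,0.54,0,0,-0.005,0],
    [-0.345,0,0.66,0,0,-0.005,0],
    [-0.365,0,0.7,0,0,-0.005,0],
  ],
)

```text
time: 21.05
tcp_pos: [582.0, 293.3, 75.3]
orientation: [-89.9, -0.1, -98.1]
force: [0.3, 0.3, -1.8]
grip_width: 0.358
```

Emit:
jog_arm(
  rows=[
    [0,0.04,0,0,0,0,0],
    [0,0.08,0,0,0,0,0],
    [0,0.12,0,0,0,0,0],
    [0,0.12,0,0,0,0,0],
  ],
)

```text
time: 21.45
tcp_pos: [579.6, 292.5, 49.0]
orientation: [-90.1, -0.2, -98.1]
force: [-0.5, 0.1, -0.5]
grip_width: 0.357
```

```bash
python3 -c "
from h import *
go(581.2,293.2,29,-98.1)"
```

```text
at [579.6 292.5  49. ] [-90.1  -0.2 -98.1] shift [-0.005  0.1    0.008] turn [0.001 0.    0.002]
```

Emit:
jog_arm(
  rows=[
    [-0.005,0.03,0.008,0,0,0.002,0],
    [-0.005,0.07,0.008,0,0,0.002,0],
    [-0.005,0.095,0.008,0,0,0.002,0],
    [-0.005,0.1,0.008,0,0,0.002,0],
    [-0.005,0.1,0.008,0,0,0.002,0],
  ],
)

```text
time: 21.95
tcp_pos: [581.2, 293.1, 28.8]
orientation: [-90.1, -0.0, -98.1]
force: [0.4, 0.3, -1.0]
grip_width: 0.357
```

Emit:
jog_arm(
  rows=[
    [0,0.003,0,0,0,0,0],
    [0,0.003,0,0,0,0,0],
  ],
)

```text
time: 22.15
tcp_pos: [581.5, 293.2, 28.4]
orientation: [-90.1, -0.0, -98.1]
force: [0.6, -0.4, -1.3]
grip_width: 0.355
```

Emit:
jog_arm(
  rows=[
    [0,0,0,0,0,0,100],
    [0,0,0,0,0,0,100],
    [0,0,0,0,0,0,100],
    [0,0,0,0,0,0,100],
    [0,0,0,0,0,0,100],
  ],
)

```text
time: 22.65
tcp_pos: [581.5, 293.3, 28.5]
orientation: [-90.1, -0.0, -98.1]
force: [-0.5, -0.2, -0.1]
grip_width: 0.746
```

Emit:
jog_arm(
  rows=[
    [0,-0.05,0,0,0,0,100],
    [0,-0.25,0,0,0,0,100],
    [0,-0.45,0,0,0,0,100],
    [0,-0.65,0,0,0,0,100],
    [0,-0.8,0,0,0,0,100],
  ],
)

```text
time: 23.15
tcp_pos: [582.5, 293.6, 193.0]
orientation: [-89.8, 0.1, -98.1]
force: [0.2, -0.5, 0.2]
grip_width: 1.001
```

```bash
python3 -c "
from h import *
go(398.5,-349,190,-98.1)"
```

```text
at [582.5 293.6 193. ] [-89.8   0.1 -98.1] shift [ 3.31   0.007 -0.46 ] turn [-0.002  0.    -0.001]
```

Emit:
jog_arm(
  rows=[
    [0.2,-0.05,-0.05,0,0,0,100],
    [0.42,-0.05,-0.08,0,0,0,100],
    [0.64,-0.05,-0.11,0,0,0,100],
    [0.86,-0.05,-0.13,0,0,0,100],
    [1,-0.05,-0.14,0,0,0,100],
  ],
)

```text
time: 23.65
tcp_pos: [525.9, 97.0, 203.8]
orientation: [-89.7, 0.1, -98.2]
force: [0.1, -0.2, 0.2]
grip_width: 1.0
```

Emit:
jog_arm(
  rows=[
    [0.22,0,-0.03,0,0,0,100],
    [0.44,0,-0.06,0,0,0,100],
    [0.66,0,-0.09,0,0,0,100],
    [0.88,0,-0.12,0,0,0,100],
    [1,0,-0.14,0,0,0,100],
  ],
)

```text
time: 24.15
tcp_pos: [468.8, -99.7, 204.6]
orientation: [-89.7, 0.0, -98.3]
force: [0.5, 0.9, 0.1]
grip_width: 0.999
```

Emit:
jog_arm(
  rows=[
    [0.22,0,-0.03,0,0,0,100],
    [0.44,0,-0.06,0,0,0,100],
    [0.66,0,-0.09,0,0,0,100],
    [0.88,0,-0.12,0,0,0,100],
    [1,0,-0.14,0,0,0,100],
  ],
)

```text
time: 24.65
tcp_pos: [410.9, -296.5, 205.2]
orientation: [-89.6, -0.1, -98.5]
force: [0.4, -0.4, -0.5]
grip_width: 1.0
```

```bash
python3 -c "
from h import *
go(398.5,-349,150,-98.1)"
```

```text
at [ 410.9 -296.5  205.2] [-89.6  -0.1 -98.5] shift [ 0.269  0.276 -0.025] turn [-0.004 -0.004  0.001]
```

Emit:
jog_arm(
  rows=[
    [0.15,0.15,-0.025,-0.004,-0.004,0,100],
    [0.269,0.276,-0.025,-0.004,-0.004,0,100],
    [0.269,0.276,-0.025,-0.004,-0.004,0,100],
    [0.269,0.276,-0.025,-0.004,-0.004,0,100],
  ],
)

```text
time: 25.05
tcp_pos: [398.3, -348.8, 150.4]
orientation: [-90.0, -0.0, -98.2]
force: [1.4, 1.0, 0.9]
grip_width: 1.001
```

```bash
python3 -c "
from h import *
look(None,9)
go(398.5,-349,6,-98.1)"
```

```text
px [378  44] ztop 83 rect c [ 451.9 -235.9] size [52.1 55.3] ang 82.3
px [566  92] ztop 103 rect c [ 606.4 -290.5] size [114.8  13.9] ang 88.6
px [322 203] ztop 29 rect c [ 398.7 -350.2] size [46.9 45.8] ang 81.8
px [320 318] ztop 272 rect c [ 430.9 -326.9] size [21.5 72.3] ang 80.2
at [ 399.  -348.8  151.5] [-89.9  -0.1 -98.1] shift [ 0.     0.728 -0.004] turn [-0.001 -0.     0.001]
```

Emit:
jog_arm(
  rows=[
    [0.006,0.15,-0.003,0,0,0,100],
    [0.006,0.35,-0.003,0,0,0,100],
    [0.006,0.52,-0.003,0,0,0,100],
    [0.006,0.62,-0.003,0,0,0,100],
    [0.006,0.68,-0.003,0,0,0,100],
  ],
)

```text
time: 25.6
tcp_pos: [399.2, -349.0, 15.5]
orientation: [-89.9, -0.1, -98.0]
force: [-0.1, -0.4, -0.7]
grip_width: 0.999
```

```bash
python3 -c "
from h import *
go(398.5,-349.8,6,-98.1)"
```

```text
at [ 399.2 -349.    15.5] [-89.9  -0.1 -98. ] shift [ 0.005  0.048 -0.003] turn [-0.002  0.001  0.001]
```

Emit:
jog_arm(
  rows=[
    [0.004,0.025,-0.003,0,0,0,60],
    [0.004,0.048,-0.003,0,0,0,60],
    [0.004,0.048,-0.003,0,0,0,60],
    [0.004,0.048,-0.003,0,0,0,60],
  ],
)

```text
time: 26.0
tcp_pos: [399.2, -350.3, 7.2]
orientation: [-89.8, -0.2, -98.0]
force: [-0.3, 0.4, 0.5]
grip_width: 0.695
```

Emit:
jog_arm(
  rows=[
    [0,0,0,0,0,0,0],
    [0,0,0,0,0,0,0],
    [0,0,0,0,0,0,0],
    [0,0,0,0,0,0,0],
    [0,0,0,0,0,0,0],
  ],
)

```text
time: 26.5
tcp_pos: [399.6, -350.8, 8.0]
orientation: [-89.7, -0.2, -98.0]
force: [0.4, 0.5, 4.1]
grip_width: 0.504
```

Emit:
jog_arm(
  rows=[
    [0,-0.05,0,0,0,0,0],
    [0,-0.25,0,0,0,0,0],
    [0,-0.45,0,0,0,0,0],
    [0,-0.65,0,0,0,0,0],
    [0,-0.8,0,0,0,0,0],
  ],
)

```text
time: 27.0
tcp_pos: [399.0, -350.2, 170.9]
orientation: [-89.6, -0.3, -98.0]
force: [0.1, -0.2, -1.5]
grip_width: 0.507
```

```bash
python3 -c "
from h import *
go(632,-90.3,170,-98.1)
d=arm.camera('top')[1]; tops('top',d,ext('top'),9,box=(420,750,-200,400))"
```

```text
at [ 399.  -350.2  170.9] [-89.6  -0.3 -98. ] shift [-1.449  0.004  0.973] turn [-0.005  0.001  0.003]
px [317 154] ztop 134 rect c [655.8  84.1] size [50.3 51. ] ang 82.3
px [195 180] ztop 60 rect c [578.7 291.8] size [28.2 31.4] ang 0.6
px [168 243] ztop 42 rect c [425.9 346.1] size [ 9.4 48.8] ang 1.5
```

Emit:
jog_arm(
  rows=[
    [-0.1,0,0.07,0,0,0,0],
    [-0.25,0,0.17,-0.005,0,0.003,0],
    [-0.43,0,0.29,-0.005,0,0.003,0],
    [-0.61,0,0.41,-0.005,0,0.003,0],
    [-0.78,0,0.52,-0.005,0,0.003,0],
  ],
)

```text
time: 27.55
tcp_pos: [526.0, -210.5, 175.2]
orientation: [-89.7, -0.3, -98.0]
force: [0.3, 1.0, -1.0]
grip_width: 0.507
```

Emit:
jog_arm(
  rows=[
    [-0.12,0,0.08,0,0,0,0],
    [-0.22,0,0.15,0,0,0,0],
    [-0.3,0,0.2,0,0,0,0],
    [-0.3,0,0.2,0,0,0,0],
    [-0.3,0,0.2,0,0,0,0],
  ],
)

```text
time: 28.05
tcp_pos: [573.3, -156.7, 174.1]
orientation: [-89.8, -0.4, -98.0]
force: [-0.1, -0.7, -2.0]
grip_width: 0.506
```

```bash
python3 -c "
from h import *
look('w3',75,box=(550,720,-200,200))
go(632,-90.3,130,-98.1)"
```

```text
px [391  11] ztop 112 rect c [640.2 -23.4] size [ 4.1 23.8] ang 82.7
px [389 114] ztop 106 rect c [630.9 -90.5] size [53.  52.6] ang 82.4
px [408 305] ztop 296 rect c [ 587.5 -131.2] size [21.1 75.4] ang 81.2
at [ 573.2 -157.1  174.5] [-89.8  -0.4 -98. ] shift [-0.373  0.221  0.244] turn [-0.002  0.001  0.004]
```

View pics/w3.png

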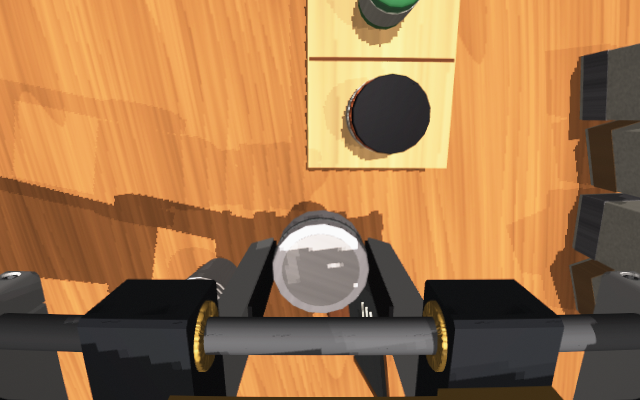

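The jar lid (391,114) stands mid-panel and the tin (321,268) is held centrally in the jaws.

Emit:
jog_arm(
  rows=[
    [-0.1,0,0.07,0,0,0.004,0],
    [-0.2,0.03,0.13,0,0,0.004,0],
    [-0.3,0.08,0.2,0,0,0.004,0],
    [-0.373,0.12,0.242,0,0,0.004,0],
    [-0.373,0.14,0.242,0,0,0.004,0],
  ],
)

```text
time: 28.6
tcp_pos: [631.4, -89.4, 144.6]
orientation: [-89.9, 0.0, -98.0]
force: [0.4, -0.4, -1.5]
grip_width: 0.511
```

Emit:
jog_arm(
  rows=[
    [0,0.03,0,0,0,0,0],
    [0,0.05,0,0,0,0,0],
    [0,0.05,0,0,0,0,0],
  ],
)

```text
time: 28.9
tcp_pos: [630.4, -90.3, 133.7]
orientation: [-90.0, 0.0, -98.0]
force: [0.6, 0.3, -1.2]
grip_width: 0.506
```

```bash
python3 -c "
from h import *
go(631.4,-90.4,113.5,-98.1)"
```

```text
at [630.4 -90.3 133.7] [-90.   0. -98.] shift [-0.     0.101  0.005] turn [ 0.     0.001 -0.   ]
```

Emit:
jog_arm(
  rows=[
    [0,0.02,0.005,0,0,0,0],
    [0,0.05,0.005,0,0,0,0],
    [0,0.075,0.005,0,0,0,0],
    [0,0.09,0.005,0,0,0,0],
    [0,0.09,0.005,0,0,0,0],
  ],
)

```text
time: 29.4
tcp_pos: [630.9, -90.3, 114.8]
orientation: [-90.1, 0.0, -98.0]
force: [-0.4, -0.1, -1.2]
grip_width: 0.507
```

Emit:
jog_arm(
  rows=[
    [0,0.005,0,0,0,0,0],
    [0,0.005,0,0,0,0,0],
  ],
)

```text
time: 29.6
tcp_pos: [630.9, -90.2, 113.7]
orientation: [-90.1, 0.0, -98.0]
force: [0.2, -0.4, -1.2]
grip_width: 0.504
```

```bash
python3 -c "
from h import *
go(631.4,-90.4,113.0,-98.1); print(arm.get_obs()['force'])"
```

```text
at [630.9 -90.2 113.7] [-90.1   0.  -98. ] shift [0.    0.004 0.002] turn [ 0.001  0.001 -0.   ]
[ 0.20539045 -0.44251935 -1.16867572]
```

Lower the last millimetre, release, lift away and back off towards the robot, then check.

Emit:
jog_arm(
  rows=[
    [0,0.005,0.002,0.001,0,0,0],
    [0,0.005,0.002,0.001,0,0,0],
  ],
)

```text
time: 29.8
tcp_pos: [631.6, -90.3, 113.2]
orientation: [-90.0, 0.0, -98.0]
force: [0.1, 0.1, 0.3]
grip_width: 0.507
```

Emit:
jog_arm(
  rows=[
    [0,0,0,0,0,0,100],
    [0,0,0,0,0,0,100],
    [0,0,0,0,0,0,100],
    [0,0,0,0,0,0,100],
    [0,0,0,0,0,0,100],
  ],
)

```text
time: 30.3
tcp_pos: [631.6, -90.3, 113.2]
orientation: [-90.0, 0.0, -98.0]
force: [-0.7, 0.0, -0.8]
grip_width: 0.894
```

Emit:
jog_arm(
  rows=[
    [0,-0.05,0,0,0,0,100],
    [0,-0.25,0,0,0,0,100],
    [0,-0.45,0,0,0,0,100],
    [0,-0.6,0,0,0,0,100],
    [0,-0.6,0,0,0,0,100],
  ],
)

```text
time: 30.8
tcp_pos: [634.0, -90.8, 241.1]
orientation: [-89.2, -0.0, -98.0]
force: [0.5, 0.3, -0.4]
grip_width: 1.0
```

Emit:
jog_arm(
  rows=[
    [0.05,0,-0.22,0,0,0,100],
    [0.1,0,-0.45,0,0,0,100],
    [0.15,0,-0.68,0,0,0,100],
    [0.2,0,-0.9,0,0,0,100],
    [0.2,0,-1,0,0,0,100],
  ],
)

```text
time: 31.3
tcp_pos: [427.1, -102.6, 237.8]
orientation: [-89.3, -0.1, -98.1]
force: [1.4, -0.2, 0.7]
grip_width: 0.996
```

Emit:
jog_arm(
  rows=[
    [0.15,0,-0.2,0,0,0,100],
    [0.3,0,-0.4,0,0,0,100],
    [0.3,0,-0.4,0,0,0,100],
    [0.3,0,-0.4,0,0,0,100],
    [0.3,0,-0.4,0,0,0,100],
  ],
)

```text
time: 31.8
tcp_pos: [340.0, -150.4, 236.7]
orientation: [-89.3, -0.0, -98.1]
force: [-0.4, -0.7, -0.9]
grip_width: 1.003
```

```bash
python3 -c "
from h import *
ims=[]
B=(380,750,-280,420)
for n in('scene','top'):
    p,d=arm.camera(n); ims.append(p); E=ext(n)
    for lo in (9,70,140): print(n,lo); tops(n,d,E,lo,minpx=15,box=B)
cv2.imwrite('pics/fin.png',np.vstack([ims[0][90:360,100:500],ims[1][90:300,120:520]])[:,:,::-1])"
```

```text
scene 9
px [324  67] ztop 378 rect c [ 404.7 -154.1] size [72.  52.1] ang 82.4
px [292 148] ztop 84 rect c [ 456.7 -228. ] size [55.3 55.7] ang 51.3
px [244 168] ztop 112 rect c [ 614.7 -242.5] size [74.1  8.6] ang 89.2
px [287 248] ztop 135 rect c [658.5  86.9] size [52.5 50.7] ang 82.5
px [472 297] ztop 42 rect c [409.7 349.1] size [58.3 69.6] ang 1.2
px [392 333] ztop 61 rect c [583.4 293.6] size [31.6 29.8] ang 45.9
scene 70
px [324  67] ztop 378 rect c [ 404.7 -154.1] size [72.  52.1] ang 82.4
px [292 141] ztop 84 rect c [ 456.9 -227.6] size [55.2 55.6] ang 51.3
px [238 161] ztop 114 rect c [ 615.2 -242.1] size [71.3  8.3] ang 89.2
px [266 203] ztop 134 rect c [633.7 -86.7] size [45.1 47. ] ang 51.3
px [283 229] ztop 145 rect c [646.3  -1.9] size [23.2 19. ] ang 54.3
px [302 261] ztop 136 rect c [659.   87.7] size [52.4 50.5] ang 82.5
scene 140
px [324  67] ztop 378 rect c [ 404.7 -154.1] size [72.  52.1] ang 82.4
px [281 219] ztop 147 rect c [646.2  -1.1] size [20.5 20.4] ang 3.0
top 9
px [317 154] ztop 134 rect c [655.5  83.9] size [51.1 50.6] ang 83.4
px [195 180] ztop 60 rec
[... 396 characters left out ...]
px [277 143] ztop 137 rect c [655.2  83.9] size [50.4 50.2] ang 83.4
px [317 149] ztop 145 rect c [643.3  -4.8] size [19.4 19.1] ang 0.9
px [355 156] ztop 134 rect c [630.5 -91.4] size [45.4 45.9] ang 45.9
px [425 168] ztop 113 rect c [ 610.4 -245.3] size [ 8.8 68.3] ang 1.0
px [418 237] ztop 84 rect c [ 452.2 -232.6] size [55.5 53.7] ang 0.3
px [410 268] ztop 379 rect c [ 404.3 -159.5] size [47.8 70.1] ang 0.6
px [421 300] ztop 621 rect c [ 385.5 -119. ] size [10.9 21.1] ang 0.4
top 140
px [317 145] ztop 147 rect c [642.9  -4.9] size [19.3 19. ] ang 0.9
px [410 268] ztop 379 rect c [ 404.3 -159.5] size [47.8 70.1] ang 0.6
px [421 300] ztop 621 rect c [ 385.5 -119. ] size [10.9 21.1] ang 0.4
```

View pics/fin.png

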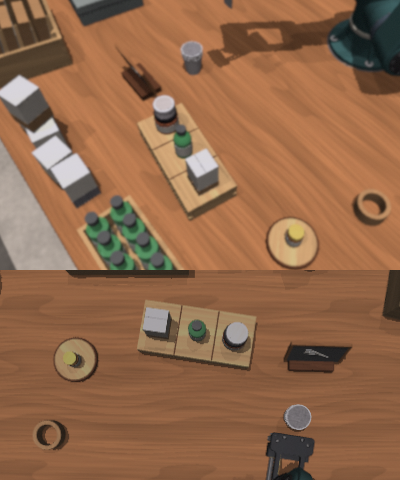

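The picture shows tin-on-jar, bottle and carton on the three panels (jar nearest the slate), the pot mid-board, and the cups and tape unmoved.

```bash
python3 -c "
from h import *
print(arm.sign_off())"
```

```text
the job is handed in; nothing more can be done
None
```

All five items are placed and the job is handed in at about 32 s of the 141 s allowed; `sign_off` gives no verdict. The jar is on the panel nearer the slate with the tin on top. The bottle is in the middle, the carton on the far panel, and the pot on the round board.

**Positions:** In the last top view, taken with the arm clear:

| Item | Distance from target |
|---|---|
| Carton | about 2 mm from panel centre, within 2° of square |
| Bottle | about 2 mm from panel centre |
| Tin | about 1 mm from the jar's centre |
| Pot | about 2 mm from the board's centre |

The jar's lid was measured with the wrist camera before the tin went on, about 1 mm from its panel centre. I did not measure it again afterwards.

**Upright and untouched:** All tops are at the heights expected for upright items. The cups read the same position as at the start. The tape was cut off by the edge of my measuring window in the last view, but its visible part and the picture show it unmoved.

**Disagreement:** The scene camera reads about 3–5 mm off the top and wrist cameras for every object. That is a steady calibration offset, so I relied on the top and wrist cameras, which agreed within about 2 to 3 mm. No check failed.

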